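# Find the rattling control canister

## Task

Stand the fallen yellow canister upright on the dark mat beside the other two and let go of it. Then lift the blue, the green and the yellow canister well clear of the mat, one at a time and in that order, and shake each briskly back and forth a few times in the air, to find the one that rattles because its part has come loose. Finish holding the rattling one in the gripper, upright and still, one or two hand's breadths above the green hand-over pad, with the two quiet ones standing upright on the mat; do not push the other things on the bench about.

Things in the scene. Friction and masses are not known exactly. Their poses are not given: they have to be found in the camera images.
- blue_can_mid (a point): middle of the blue canister: white plastic, square, 60 x 60 mm, 64 mm high, with a round blue screw cap (48 mm across, 80 mm over all) and blue labels; about 0.46 kg. The point is on its axis 40 mm above the underside; z points from underside to cap, x and y square to the flat sides. Starts standing on the mat (blue and green swap places). Two of the canisters hold a part packed tight; in one, any of the three, it is loose.
- green_can_mid (a point): middle of the green canister: as the blue one in shape, size, mass and axes (40 mm above the underside, z to the cap), cap and labels green. Starts standing on the mat. A loose part swings some 10 mm inside: after brisk strokes (say four of 60 mm, 0.3 s each) and a stop, the wrist force sways by 1 to 2 N at 6 Hz, dying within half a second.
- yellow_can_mid (a point): middle of the yellow canister: as the blue one in shape, size, mass and axes (40 mm above the underside, z to the cap), cap and labels yellow. Starts lying on a flat side on the bench between robot and mat, its cap roughly to the robot's left (+y). All weigh nearly the same.
- mat: dark grey rubber mat, fixed, 130 (x) x 380 (y) mm, 1 mm thin (things standing on it are at bench height); origin at the centre of its underside, x and y along its sides. Blue and green stand near its +y end and near y = 0 of the mat, about 120 mm apart; the place near y = -120 mm of the mat is free.
- pad: hand-over pad: green square with a white middle, fixed flat on the bench, 130 x 130 x 4 mm; origin at the centre of its underside, z up.
- reagent_bottle: bystander: bottle with red cap, 48 mm across, 110 mm high, standing on the bench beyond the mat; origin at the centre of its underside.
- tape_roll: bystander: roll of paper tape lying flat, 70 mm across, 18 mm high; origin at the centre of its underside.
- tip_box: bystander: open blue box, 85 x 120 x 50 mm; origin at the centre of its underside.
- marker: bystander: grey marker pen with red cap lying on the bench, about 128 mm long, 12 mm thick; origin under the middle of its grey barrel.

How it is judged:
By the outcome, as a careful person would: the job done as asked, in the order asked, and still so for the second after the job is handed in, while the arm keeps its last pose, push and grip.
It also fails if it takes over 72 s, if anything falls off the work surface, if the arm or the gripper's body presses on something with over 40 N, if the wrist force passes 120 N, or if a joint passes its speed limit or range.

## Robot

A 7-joint arm with a two-finger parallel gripper is mounted at the origin on the work surface. World frame = base frame: x ahead of the robot, y to its left, z up, the work surface at z = 0. Lengths are in m, angles in rad, forces in N, time in s.
With the tool pointing down it reaches from about 0.425 to 1.025 m from the base axis. Payload 9.4 kg.
Tool frame: the origin (TCP) lies on the centre line of the jaws, within the pads' length; the fingertips stand 19 mm ahead of it and the grasp point (between the pads) is the TCP; z points along the fingers, y is the line along which they close (so a half turn about z gives the same grasp; the last joint's range is limited). The gripper opens to 93 mm and grips with 3 to 60 N. Pads are 15 mm wide; open, the fingers measure 128 mm over their backs; the gripper's body (75 mm by 188 mm) begins 65 mm behind the grasp point.
Start: joints at [-1.317, 0.599, -0.003, 1.599, 0.002, 0.943, -0.08], TCP at [0.235, 0.686, 0.238] pointing down, gripper open.
Joint ranges: [-2.57, 2.57], [-0.35, 1.97], [-1.29, 1.29], [0.11, 2.56], [-1.05, 4.19], [0.11, 1.86], [-2.63, 2.63]. Speed limits (rad/s): [2.22, 2.22, 3.01, 3.01, 3.14, 3.14, 3.14].

## Interface

Orientations are given as a unit quaternion [x, y, z, w].
In Python, from station import sensors, viewer, order gives the robot as it stands.
- The arm moves only by the shell command python3 -m jog 'ROWS'. ROWS is JSON, a list of rows, each a list of 5 numbers: the finger opening in cm, from 0 to 9.3, then the shift along the tool's x, y, z in cm, then the turn about the tool's z in rad. A call has 1 to 12 rows; each row is the pose to reach, as a shift and turn from the pose commanded when the call began, along the tool's axes at that moment; what a row does not reach only later rows make up. A row lasts 1/8 s, in which the tool goes at most 62.5 mm and 10.7 degrees, less where a joint would pass 70% of its speed; a pose out of reach is approached as far as the arm can. A call with a gripper value outside its range is refused whole. The fingers move at their own pace and stop on an object; the grip force is fixed at half the most. Time passes only in rows, so rows that repeat a pose let the fingers close. It gives the time, the measured TCP pose, the force, the opening and the grip force at its end, in the units of the state.
- sensors.sense(): the state, without advancing time (a new reading comes with each control period).
- viewer.read_camera(name): name is "scene" or "side" or "wrist"; returns the picture (384x512x3 uint8, red, green, blue); there is no depth.
- viewer.get_calibration(name): a dict with "camera_matrix" (3x3 intrinsics, pixels), "eye" and "rotation" of the camera in the world. Camera axes: x right, y down, z forward; pixel columns grow to the right and rows downward; lengths in m; the calibration is good to about 2 mm. A picture is of the moment at which its call begins: read the wrist's pose just before it. get_calibration takes no time and is no camera call; for the wrist camera it gives the pose at the moment of the call.
- order.sign_off(): hands the job in; it is judged then, once.
The state is a dict: "time_s": time; "joint_pos": joint angles; "qvel": joint speeds; "effort": joint torques, N m; "tool_pos": TCP position; "tcp_rot": TCP orientation; "ft_force": force on the tool from outside, world axes, zero at the start; "torque": the same for the moment, N m; "gripper_width": opening from 0.0 (shut) to 1.0 (fully open); "gripper_force": force on a finger pad.
Only numpy, scipy, OpenCV 4.12 (cv2) and the standard library are available. Lean on these libraries where they do the work, as an engineer would, in place of code of your own. Each camera call takes 0.05 s, during which the arm holds its last target. There are 200 camera calls.

## Working session

There is one attempt and no reset: what is moved stays moved. The work goes in short steps, Python scripts to look and compute and a shell command to move; the robot and the scene stay as the last step left them, time stands still between calls to the robot, and variables do not carry over. Pictures are saved under pics/ and viewed, at most 10 in all, crops included, and the job is handed in when it is done.

```bash
ls; mkdir -p pics; python3 - <<'E'
from station import sensors, viewer
import cv2, numpy as np
s=sensors.sense();print({k:np.round(v,3).tolist() for k,v in s.items()})
for n in("scene","side"):
    im=viewer.read_camera(n);cv2.imwrite(f"pics/{n}0.png",cv2.resize(im[:,:,::-1],(800,600),interpolation=cv2.INTER_CUBIC))
    c=viewer.get_calibration(n);print(n,{k:np.round(v,3).tolist() for k,v in c.items()})
E
```

```text
pics
{'time_s': 0.0, 'joint_pos': [-1.317, 0.6, -0.003, 1.6, 0.002, 0.943, -0.08], 'qvel': [0.001, -0.001, -0.001, 0.002, 0.001, 0.0, -0.0], 'effort': [0.0, -76.508, 1.497, -25.233, -0.053, 0.017, 0.0], 'tool_pos': [0.235, 0.685, 0.237], 'tcp_rot': [0.165, 0.986, -0.001, -0.0], 'ft_force': [0.548, -0.764, -1.49], 'torque': [0.042, -0.029, -0.025], 'gripper_force': 0.0, 'gripper_width': 0.996}
scene {'camera_matrix': [[354.331, 0.0, 259.831], [0.0, 354.331, 187.699], [0.0, 0.0, 1.0]], 'eye': [1.162, 0.446, 0.668], 'rotation': [0.4, 0.82, -0.365, -0.186]}
side {'camera_matrix': [[485.52, 0.0, 261.663], [0.0, 485.52, 189.692], [0.0, 0.0, 1.0]], 'eye': [-0.074, -1.14, 0.861], 'rotation': [0.842, -0.227, 0.125, -0.474]}
```

View pics/scene0.png

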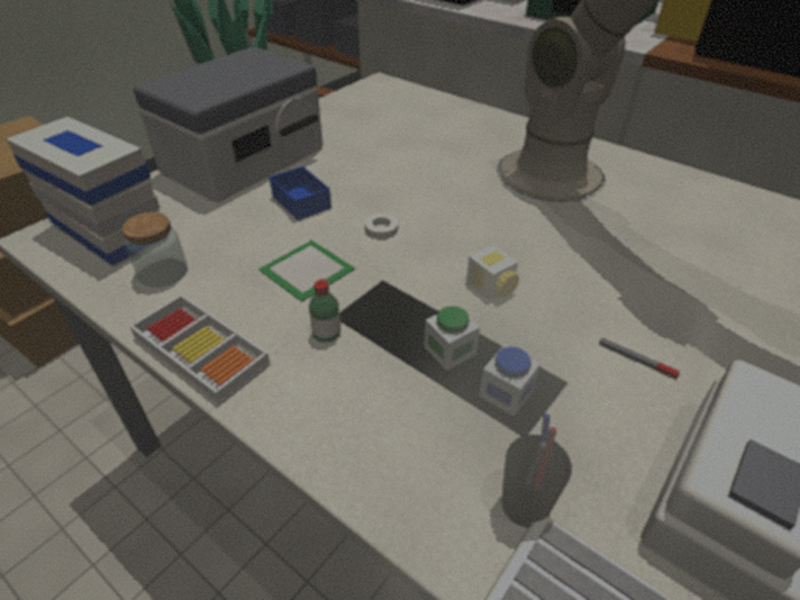

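View pics/side0.png

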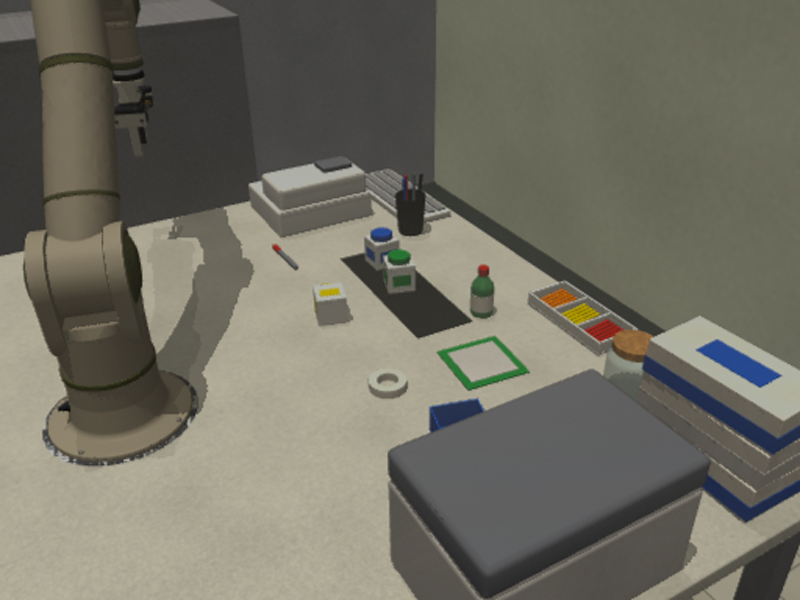

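The scene view shows the yellow canister lying with its cap at (508,283), the green cap at (453,318) and the blue cap at (514,355). The mat corners are (382,282), (565,382), (525,430) and (340,315). The pad is at (308,270), the marker runs (602,343)–(678,373), and the bottle cap is at (321,286). The side view agrees, with the yellow body at (331,303).

```bash
cat > h.py <<'E'
from station import sensors, viewer
import numpy as np, cv2
from scipy.spatial.transform import Rotation as R
def ray(n,px,z,c=None,s=0.64):
    c=c or viewer.get_calibration(n); K=np.array(c["camera_matrix"]); e=np.array(c["eye"])
    q=np.array(c["rotation"]); M=q if q.shape==(3,3) else R.from_quat(q).as_matrix()
    d=M@np.linalg.inv(K)@np.array([px[0]*s,px[1]*s,1]); t=(z-e[2])/d[2]
    return np.round(e+t*d,4)
def shift(target,yaw_turn=0):
    s=sensors.sense(); M=R.from_quat(s["tcp_rot"]).as_matrix()
    return np.round(100*M.T@(np.array(target)-np.array(s["tool_pos"])),2)
E
python3 - <<'E'
from h import *
for l,n,p,z in [("blue","scene",(514,355),.08),("green","scene",(453,318),.08),("blue","side",(381,233),.08),("green","side",(399,256),.08),
 ("ycapctr","scene",(508,283),.03),("ytoplabel","scene",(492,258),.06),("ytoplabel","side",(330,292),.06),
 ("m1","scene",(382,282),0),("m2","scene",(565,382),0),("m3","scene",(525,430),0),("m4","scene",(340,315),0),
 ("pad","scene",(308,269),0),("pad","side",(482,361),0),("bottlecap","scene",(321,286),.11),("bottlecap","side",(483,270),.11),("mk","scene",(602,343),0.006),("mk2","scene",(678,373),0.006),("tape","scene",(382,224),.018),
 ("yL","scene",(468,258),.06),("yR","scene",(517,263),.06),("yT","scene",(496,247),.06),("yB","scene",(492,272),.06)]:
    print(l,n,ray(n,p,z))
print(R.from_quat(sensors.sense()["tcp_rot"]).as_matrix().round(3))
c=viewer.get_calibration("wrist");s=sensors.sense();print(c, s["tool_pos"])
E
```

```text
blue scene [0.6439 0.2493 0.08  ]
green scene [0.6353 0.1388 0.08  ]
blue side [0.65   0.2462 0.08  ]
green side [0.6309 0.1283 0.08  ]
ycapctr scene [0.4556 0.1395 0.03  ]
ytoplabel scene [0.4466 0.097  0.06  ]
ytoplabel side [0.4508 0.0975 0.06  ]
m1 scene [ 0.5659 -0.06    0.    ]
m2 scene [0.5735 0.3123 0.    ]
m3 scene [0.6896 0.3058 0.    ]
m4 scene [ 0.6792 -0.0609  0.    ]
pad scene [ 0.6241 -0.1942  0.    ]
pad side [ 0.6319 -0.191   0.    ]
bottlecap scene [ 0.7297 -0.0438  0.11  ]
bottlecap side [ 0.7204 -0.0584  0.11  ]
mk scene [0.4655 0.3254 0.006 ]
mk2 scene [0.4526 0.4447 0.006 ]
tape scene [ 0.4406 -0.1629  0.018 ]
yL scene [0.4733 0.0635 0.06  ]
yR scene [0.4313 0.1391 0.06  ]
yT scene [0.4138 0.0858 0.06  ]
yB scene [0.4805 0.1174 0.06  ]
[[-0.946  0.325 -0.   ]
 [ 0.325  0.946 -0.001]
 [-0.    -0.001 -1.   ]]
{'camera_matrix': array([[316.58299706,   0.        , 256.62941354],
       [  0.        , 316.58299706, 190.02537077],
       [  0.        ,   0.        ,   1.        ]]), 'eye': array([0.16664499, 0.70795207, 0.38446179]), 'rotation': array([0.80681192, 0.57609383, 0.07518984, 0.10731692])} [0.23538678 0.68533202 0.23686325]
```

```bash
python3 -m jog '[[9.3,-39.4,-48.4,-2.3,1.24],[9.3,-39.4,-48.4,-2.3,1.24],[9.3,-39.4,-48.4,-2.3,1.24],[9.3,-39.4,-48.4,-2.3,1.24],[9.3,-39.4,-48.4,-2.3,1.24],[9.3,-39.4,-48.4,-2.3,1.24],[9.3,-39.4,-48.4,-2.3,1.24],[9.3,-39.4,-48.4,-2.3,1.24],[9.3,-39.4,-48.4,-2.3,1.24],[9.3,-39.4,-48.4,-2.3,1.24],[9.3,-39.4,-48.4,-2.3,1.24],[9.3,-39.4,-48.4,-2.3,1.24]]'
python3 - <<'E'
from h import *
import json
c=viewer.get_calibration("wrist");im=viewer.read_camera("wrist");cv2.imwrite("pics/w1.png",cv2.resize(im[:,:,::-1],(800,600),interpolation=cv2.INTER_CUBIC))
json.dump({k:np.array(v).tolist() for k,v in c.items()},open("w1.json","w"))
s=sensors.sense();print(s["time_s"],s["tool_pos"],s["joint_pos"],R.from_quat(s["tcp_rot"]).as_matrix().round(3))
E
```

```text
time_s: 1.6
tool_pos: [0.4507, 0.1003, 0.2605]
tcp_rot: [0.707, 0.707, -0.0, -0.0]
ft_force: [-0.4, 0.3, -0.1]
gripper_width: 1.001
gripper_force: 0.0
1.65 [0.45050269 0.10103019 0.26041878] [-0.68046339  0.26782687  0.42695091  2.17379168 -0.16548009  0.73039531
 -0.1418097 ] [[-0.001  1.    -0.001]
 [ 1.     0.001  0.   ]
 [ 0.    -0.001 -1.   ]]
```

View pics/w1.png

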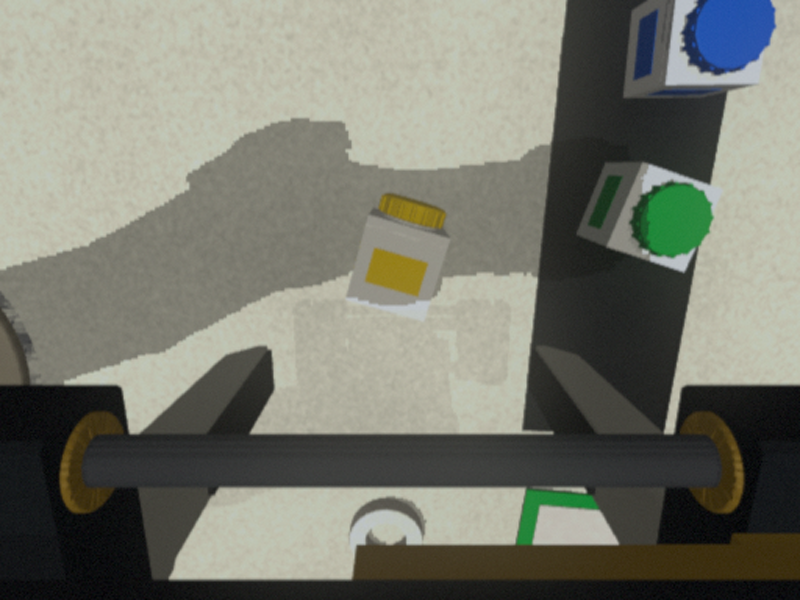

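Wrist view. Yellow's top face has corners near (372,212), (450,239), (432,306) and (352,289), with its cap centre at (411,210). Green's cap is at (674,219) and the body is clearly yawed. Blue's cap is at (735,32) and it is nearly square to the mat.

```bash
python3 - <<'E'
from h import *
import json
c=json.load(open("w1.json"))
P=[ray("w",p,.06,c) for p in [(372,212),(450,239),(432,306),(352,289)]]
print("Y",P,np.mean(P,0)); 
for a,b in[(0,1),(3,2),(3,0),(2,1)]: d=P[b]-P[a];print(np.linalg.norm(d).round(4),np.degrees(np.arctan2(d[1],d[0])).round(1))
print("ycap",ray("w",(414,206),.045,c), "ylab",ray("w",(396,273),.06,c))
G=[ray("w",p,.064,c) for p in [(643,163),(719,188),(686,270)]]
print("G",G,(G[0]+G[2])/2,[np.degrees(np.arctan2(*(G[b]-G[a])[1::-1])).round(1) for a,b in[(0,1),(2,1)]],[np.linalg.norm(G[1]-G[a]) for a in(0,2)])
print("gcap",ray("w",(674,219),.08,c),"bcap",ray("w",(735,32),.08,c))
B=[ray("w",p,.064,c) for p in [(666,83),(762,83)]]
print(B,ray("w",(626,97),0,c),ray("w",(708,97),0,c))
print("mat",ray("w",(523,430),0,c),ray("w",(566,0),0,c),ray("w",(664,430),0,c))
E
```

```text
Y [array([0.4296, 0.1387, 0.06  ]), array([0.4844, 0.1198, 0.06  ]), array([0.4724, 0.0705, 0.06  ]), array([0.4142, 0.0834, 0.06  ])] [0.45015 0.1031  0.06   ]
0.058 -19.0
0.0596 -12.5
0.0574 74.4
0.0507 76.3
ycap [0.4592 0.1416 0.045 ] ylab [0.4462 0.0953 0.06  ]
G [array([0.6123, 0.1715, 0.064 ]), array([0.6661, 0.1551, 0.064 ]), array([0.6521, 0.0981, 0.064 ])] [0.6322 0.1348 0.064 ] [np.float64(-17.0), np.float64(76.2)] [np.float64(0.056244110802821025), np.float64(0.05869412236331674)]
gcap [0.6297 0.1358 0.08  ] bcap [0.6505 0.2474 0.08  ]
[array([0.6209, 0.2214, 0.064 ]), array([0.6829, 0.2213, 0.064 ])] [0.6233 0.2207 0.    ] [0.6865 0.2207 0.    ]
mat [ 0.562  -0.0657  0.    ] [0.5713 0.2874 0.    ] [ 0.6919 -0.0658  0.    ]
```

```bash
python3 - <<'E'
import cv2
im=cv2.imread("pics/w1.png");
a=cv2.resize(im[170:340,320:480],None,fx=3.5,fy=3.5,interpolation=cv2.INTER_CUBIC);cv2.imwrite("pics/c1.png",a)
E
```

```text
(no output)
```

View pics/c1.png

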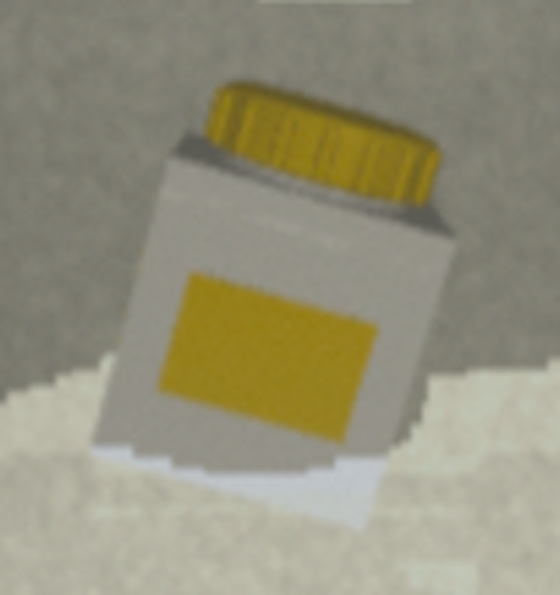

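In the enlarged crop, yellow's full top face has corners (371,214), (450,238), (423,321) and (346,298). The brighter band along its bottom is only sunlit, not a separate face.

```bash
python3 - <<'E'
from h import *
import json
c=json.load(open("w1.json"))
P=[ray("w",p,.06,c) for p in [(371.4,214.3),(450,237.7),(423.4,320.6),(346.3,298)]]
m=np.mean(P,0);print(P,m)
A=[]
for a,b in[(0,1),(3,2),(3,0),(2,1)]: d=P[b]-P[a];print(np.linalg.norm(d).round(4),np.degrees(np.arctan2(d[1],d[0])).round(1))
for deg in(73,74,75):
  u=np.array([np.cos(np.radians(deg)),np.sin(np.radians(deg)),0]); print("capctr",m+u*.040, "bottom edge",m-u*.032)
  t=m+u*.040;t[2]=.034;print(shift(t))
E
```

```text
[array([0.4291, 0.1371, 0.06  ]), array([0.4844, 0.1207, 0.06  ]), array([0.4663, 0.0593, 0.06  ]), array([0.4099, 0.0767, 0.06  ])] [0.447425 0.09845  0.06    ]
0.0577 -16.5
0.059 -17.1
0.0634 72.4
0.064 73.6
capctr [0.45911987 0.13670219 0.06      ] bottom edge [0.43806911 0.06784825 0.06      ]
[ 3.56  0.88 22.64]
capctr [0.45845049 0.13690047 0.06      ] bottom edge [0.4386046  0.06768963 0.06      ]
[ 3.58  0.81 22.64]
capctr [0.45777776 0.13708703 0.06      ] bottom edge [0.43914279 0.06754037 0.06      ]
[ 3.6   0.75 22.64]
```

```bash
python3 -m jog '[[9.3,3.86,0.95,6,0.297],[9.3,3.86,0.95,12,0.297],[9.3,3.86,0.95,17,0.297],[9.3,3.86,0.95,21.8,0.297],[9.3,3.86,0.95,21.8,0.297],[4,3.86,0.95,21.8,0.297],[4,3.86,0.95,21.8,0.297],[4,3.86,0.95,21.8,0.297],[4,3.86,0.95,21.8,0.297],[4,3.86,0.95,21.8,0.297]]'
python3 - <<'E'
from h import *
im=viewer.read_camera("wrist");cv2.imwrite("pics/w2.png",im[:,:,::-1])
E
```

```text
time_s: 2.9
tool_pos: [0.4604, 0.1388, 0.043]
tcp_rot: [0.804, 0.595, 0.0, -0.0]
ft_force: [-1.2, 1.0, 2.7]
gripper_width: 0.514
gripper_force: 11.8
```

View pics/w2.png

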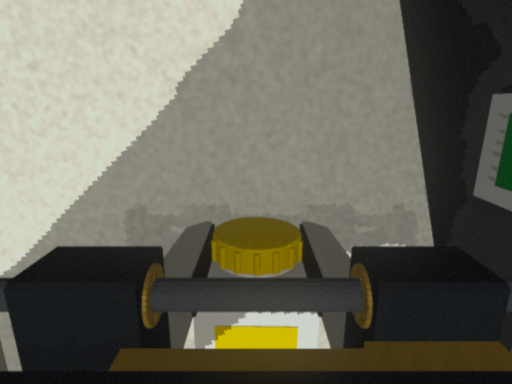

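The fingers hold the cap squarely (cap centred at about (257,245), opening 48 mm). Next I roll it up over its bottom edge.

```bash
python3 -m jog '[[4,0,0,0,0],[4,-0.45,0,-0.9,0],[4,-1.03,0,-1.84,0],[4,-1.75,0,-2.65,0],[4,-2.49,0,-3.35,0],[4,-3.4,0,-3.95,0],[4,-4.33,0,-4.43,0],[4,-5.3,0,-4.75,0],[4,-6.35,0,-5.0,0],[4,-6.35,0,-8,0],[4,-6.35,0,-12,0],[4,-6.35,0,-12,0]]'
python3 - <<'E'
from h import *
im=viewer.read_camera("scene");cv2.imwrite("pics/s3.png",cv2.resize(im[90:240,210:390,::-1],None,fx=3.5,fy=3.5,interpolation=cv2.INTER_CUBIC))
E
```

```text
time_s: 4.45
tool_pos: [0.4428, 0.0778, 0.1643]
tcp_rot: [0.804, 0.595, 0.002, 0.001]
ft_force: [-0.9, -1.3, -5.9]
gripper_width: 0.507
gripper_force: 30.0
```

View pics/s3.png

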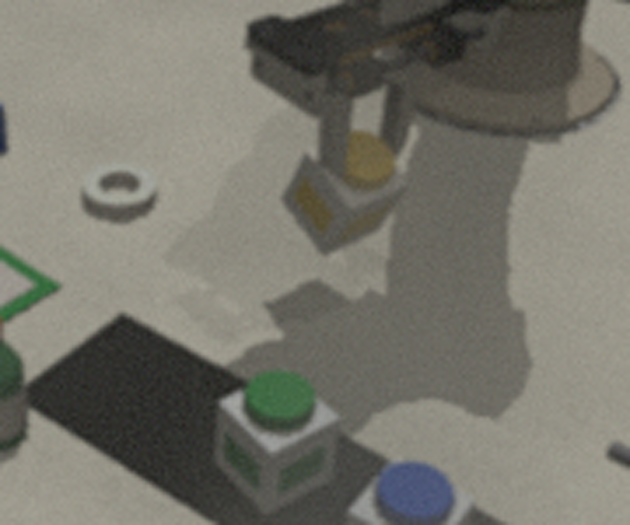

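The scene crop shows the yellow canister held by its cap at (368,157) and tilted. Its vertical side edges run (347,205)→(327,253) and (305,157)→(283,197), so I'll fit the tilt from those.

```bash
python3 - <<'E'
from h import *
from scipy.optimize import least_squares
c=viewer.get_calibration("scene");K=np.array(c["camera_matrix"]);e=np.array(c["eye"]);M=R.from_quat(c["rotation"]).as_matrix()
def pj(X):
    p=K@(M.T@(X-e));return (p[:2]/p[2]-[210,90])*3.5
s=sensors.sense();T=R.from_quat(s["tcp_rot"]).as_matrix();u=T[:,0];w=T[:,1];z=np.array([0,0,1.])
obs=np.array([(347,205),(305,157),(405,180),(327,253),(283,197)],float); cap=np.array((368,157.))
def corners(q):
    th=q[0];a=np.cos(th)*u+np.sin(th)*z;b=-np.sin(th)*u+np.cos(th)*z   # b: upper side normal when lying
    P=np.array(s["tool_pos"])+[q[1],q[2],q[3]]-[0,0,.013]
    f=lambda h,i,j:pj(P+a*(h-.075)+i*.03*w+j*.03*b)
    return a,f
best=None
import itertools
for th0 in np.radians([20,40,60,80]):
    def res(q):
        a,f=corners(q); pts={(h,i,j):f(h,i,j) for h in(0,.064) for i in(-1,1) for j in(-1,1)}
        r=[]
        # corner assignment: nearest model corners
        for o,h in zip(obs,[.064,.064,.064,0,0]):
            d=[p-o for k,p in pts.items() if k[0]==h];r+=list(min(d,key=lambda v:v@v))
        r+=list(corners(q)[1](.08,0,0)-cap)
        return np.array(r+list(np.array(q[1:])*1000))
    o=least_squares(res,[th0,0,0,0],diff_step=1e-3);print(np.degrees(o.x[0]).round(1),o.x[1:].round(3),o.cost.round(1))
E
```

```text
69.2 [-0.001 -0.    -0.001] 84.4
69.2 [-0.001 -0.    -0.001] 84.4
69.2 [-0.001 -0.    -0.001] 84.4
69.2 [-0.001 -0.    -0.001] 84.4
```

```bash
python3 -m jog '[[4,1.31,18.95,-1.5,-0.297],[4,1.31,18.95,-1.5,-0.297],[4,1.31,18.95,-1.5,-0.297],[4,1.31,18.95,0,-0.297],[4,1.31,18.95,3.5,-0.297],[4,1.31,18.95,5.5,-0.297],[4,1.31,18.95,7,-0.297],[4,0.35,19.25,7.1,-0.297],[4,-0.6,19.54,7.3,-0.297],[4,-1.56,19.83,7.6,-0.297],[4,-1.56,19.83,7.7,-0.297],[4,-1.56,19.83,7.7,-0.297]]'
python3 - <<'E'
from h import *
s=sensors.sense();print(R.from_quat(s["tcp_rot"]).as_matrix().round(3))
im=viewer.read_camera("scene");cv2.imwrite("pics/s4.png",cv2.resize(im[130:280,190:370,::-1],None,fx=3.5,fy=3.5,interpolation=cv2.INTER_CUBIC))
E
```

```text
time_s: 6.0
tool_pos: [0.6268, 0.0037, 0.086]
tcp_rot: [0.707, 0.707, -0.0, 0.0]
ft_force: [-2.6, -2.5, 3.8]
gripper_width: 0.51
gripper_force: 30.0
[[ 0.001  1.     0.   ]
 [ 1.    -0.001 -0.001]
 [-0.001  0.    -1.   ]]
```

View pics/s4.png

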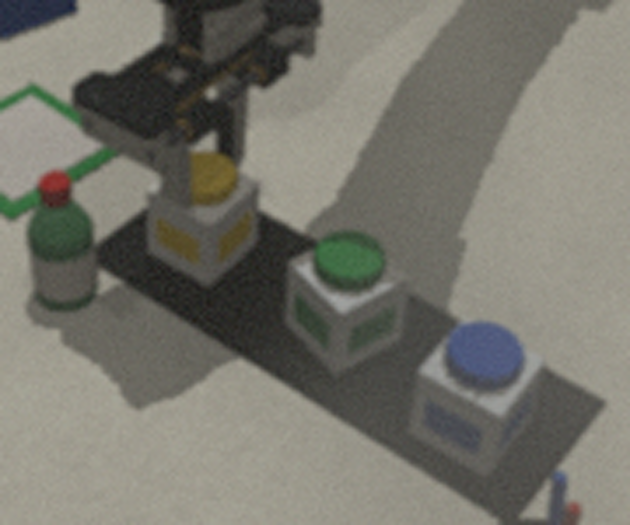

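The yellow canister stands upright on the mat, at crop (205,230). I'll release it and go above blue.

```bash
python3 -m jog '[[9.3,0,0,0,0],[9.3,0,0,0,0],[9.3,0,0,0,0],[9.3,0,0,0,0],[9.3,0,0,-6,0],[9.3,0,0,-12,0],[9.3,5,0,-16,0],[9.3,11,0,-16,0],[9.3,17,0.5,-16,0],[9.3,18,0.5,-16,0],[9.3,18,0.5,-16,0]]'
python3 - <<'E'
from h import *
import json
for n in("scene","side"):
    pass
print("cup",ray("scene",(537,455),.08),ray("side",(411,195),.08), "pens",ray("scene",(550,420),.12))
s=sensors.sense();print(s["tool_pos"])
c=viewer.get_calibration("wrist");im=viewer.read_camera("wrist");cv2.imwrite("pics/w5.png",cv2.resize(im[:,:,::-1],(800,600),interpolation=cv2.INTER_CUBIC))
json.dump({k:np.array(v).tolist() for k,v in c.items()},open("w5.json","w"))
E
```

```text
time_s: 7.42
tool_pos: [0.6316, 0.1854, 0.2453]
tcp_rot: [0.707, 0.708, -0.0, 0.0]
ft_force: [-0.1, -0.2, 0.4]
gripper_width: 0.998
gripper_force: 0.0
cup [0.769  0.3512 0.08  ] [0.8171 0.3964 0.08  ] pens [0.7437 0.3476 0.12  ]
[0.63160511 0.18540311 0.24531591]
```

View pics/w5.png

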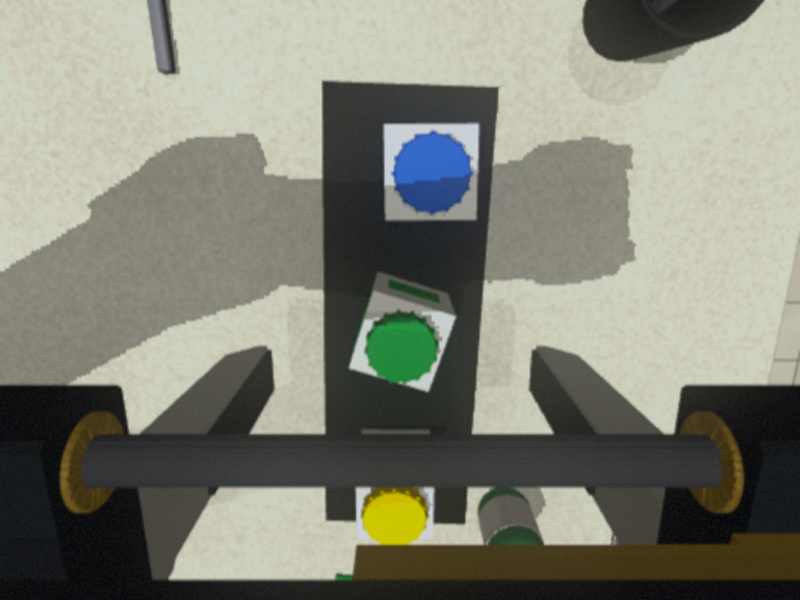

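Wrist view. Blue is square to the tool, with its cap at (432,172). Green's cap is at (402,347), with the top face's lower edge running (349,369)–(429,391). Yellow stands with its cap at (395,517).

```bash
python3 - <<'E'
from h import *
import json
c=json.load(open("w5.json"))
b=ray("w",(432,172),.08,c);g=ray("w",(402,347),.08,c)
print("b",b,ray("w",(431.5,171.5),.064,c),"g",g,"y",ray("w",(395,517),.08,c))
a,d=ray("w",(349,369),.064,c),ray("w",(429,391),.064,c);e=ray("w",(456,317),.064,c)
print("g edges",np.degrees(np.arctan2(*(d-a)[1::-1])),np.degrees(np.arctan2(*(e-d)[1::-1])),"ctr",(a+e)/2)
print("shift b",shift([b[0],b[1],.042]))
E
```

```text
b [0.6496 0.2513 0.08  ] [0.6502 0.2513 0.064 ] g [0.6314 0.137  0.08  ] y [0.6265 0.0022 0.08  ]
g edges -16.53483785734516 72.36247841485006 ctr [0.63125 0.1336  0.064  ]
shift b [ 6.78  1.78 20.34]
```

```bash
python3 -m jog '[[9.3,6.7,1.8,5,0],[9.3,6.7,1.8,11,0],[9.3,6.7,1.8,17,0],[9.3,6.7,1.8,20.3,0],[5,6.7,1.8,20.3,0],[5,6.7,1.8,20.3,0],[5,6.7,1.8,20.3,0],[5,6.7,1.8,20.3,0],[5,6.7,1.8,16,0],[5,6.7,1.8,10.5,0],[5,6.7,1.8,5,0],[5,6.7,1.8,4.5,0]]'
```

```text
time_s: 8.98
tool_pos: [0.6517, 0.2523, 0.2056]
tcp_rot: [0.707, 0.707, 0.004, 0.001]
ft_force: [1.3, -0.1, -5.2]
gripper_width: 0.643
gripper_force: 30.0
```

```bash
cat > meas.py <<'E'
from h import *
t=[];F=[]
def rec():
    s=sensors.sense();t.append(s["time_s"]);F.append(list(s["ft_force"])+list(s["torque"]))
rec()
for _ in range(14): viewer.read_camera("wrist");rec()
F=np.array(F);F-=F[-5:].mean(0)
print(np.c_[np.array(t)-t[0],F].round(2));print("std first 8",F[:8].std(0).round(3),"last 6",F[-6:].std(0).round(3))
E
python3 -m jog '[[5,0,-3,0,0],[5,0,-6,0,0],[5,0,-3,0,0],[5,0,0,0,0],[5,0,-3,0,0],[5,0,-6,0,0],[5,0,-3,0,0],[5,0,0,0,0],[5,0,-3,0,0],[5,0,-6,0,0],[5,0,-3,0,0],[5,0,0,0,0]]'; python3 meas.py
```

```text
time_s: 10.48
tool_pos: [0.649, 0.2522, 0.1993]
tcp_rot: [0.707, 0.708, -0.001, -0.001]
ft_force: [0.8, 0.1, -4.8]
gripper_width: 0.643
gripper_force: 30.0
[[ 0.    0.84  0.25 -0.45  0.03 -0.07 -0.01]
 [ 0.05  6.7   0.67  1.84  0.1  -0.8  -0.03]
 [ 0.1   0.67 -0.52 -0.83 -0.01 -0.01 -0.04]
 [ 0.15 -1.22  0.36 -0.29 -0.01  0.    0.02]
 [ 0.2   0.56  0.77 -0.04 -0.06 -0.01 -0.01]
 [ 0.25 -1.01  0.44  0.71 -0.02 -0.01 -0.01]
 [ 0.3   0.56  0.62 -0.11  0.01 -0.03  0.01]
 [ 0.35  0.24 -0.25 -0.57 -0.01 -0.04  0.05]
 [ 0.4   0.42  0.05  0.53  0.01 -0.03  0.01]
 [ 0.45  0.6   0.51 -0.83  0.01 -0.   -0.01]
 [ 0.5   0.08  0.03 -0.59  0.02 -0.04 -0.04]
 [ 0.55 -0.   -0.01  0.82 -0.04  0.05  0.04]
 [ 0.6  -0.31  0.59 -0.22 -0.01 -0.01 -0.03]
 [ 0.65  0.   -0.32  0.14  0.02  0.    0.04]
 [ 0.7   0.23 -0.28 -0.15  0.   -0.   -0.01]]
std first 8 [2.305 0.428 0.806 0.044 0.257 0.028] last 6 [0.276 0.355 0.527 0.02  0.027 0.032]
```

```bash
python3 - <<'E'
s=open("meas.py").read()
s=s[:s.index("print(np.c_")]+'''T=np.array(t)-t[0]
np.set_printoptions(suppress=True);print(np.c_[T,F[:,:3]].round(2).T)
m=(T>.09)
for f in(5,5.5,6,6.5,7,10):
    A=np.c_[np.exp(-T/.2)*np.sin(2*np.pi*f*T),np.exp(-T/.2)*np.cos(2*np.pi*f*T),np.ones_like(T)][m]
    x=np.linalg.lstsq(A,F[m,:3],rcond=None)[0];print(f,"amp",np.hypot(x[0],x[1]).round(2),"res",(F[m,:3]-A@x).std(0).round(2))
'''
open("meas.py","w").write(s)
E
python3 -m jog '[[5,0,-3,0,0],[5,0,-6,0,0],[5,0,-3,0,0],[5,0,0,0,0],[5,0,-3,0,0],[5,0,-6,0,0],[5,0,-3,0,0],[5,0,0,0,0],[5,0,-3,0,0],[5,0,-6,0,0],[5,0,-3,0,0],[5,0,0,0,0]]'; python3 meas.py
```

```text
time_s: 12.68
tool_pos: [0.6502, 0.2524, 0.2012]
tcp_rot: [0.707, 0.707, 0.0, -0.0]
ft_force: [0.3, 1.1, -3.5]
gripper_width: 0.642
gripper_force: 30.0
[[ 0.    0.05  0.1   0.15  0.2   0.25  0.3   0.35  0.4   0.45  0.5   0.55
   0.6   0.65  0.7 ]
 [ 0.46  6.53 -0.04 -0.57 -0.68  0.16  0.18 -0.3   1.26  1.3  -0.6   0.11
   0.6  -0.22  0.11]
 [ 1.32 -0.09  0.1   0.59 -0.67  0.28  0.22 -0.75  0.79  0.13 -0.92  0.79
   0.06 -0.32  0.38]
 [ 1.21  1.94  0.57 -0.04  0.13  0.93  1.17  1.5  -0.94  0.5   0.06 -0.22
   0.68  0.12 -0.64]]
5 amp [1.49 0.42 1.04] res [0.56 0.54 0.63]
5.5 amp [1.61 0.5  0.87] res [0.55 0.53 0.64]
6 amp [1.13 1.05 0.77] res [0.57 0.5  0.65]
6.5 amp [1.05 2.   0.21] res [0.58 0.43 0.67]
7 amp [1.02 2.57 0.67] res [0.59 0.36 0.66]
10 amp [2.84312614e+13 4.80982334e+12 1.68410427e+13] res [0.57 0.53 0.65]
```

```bash
python3 -m jog '[[5,0,0,6,0],[5,0,0,11,0],[5,0,0,14.5,0],[5,0,0,15.7,0],[5,0,0,15.8,0],[9.3,0,0,15.8,0],[9.3,0,0,15.8,0],[9.3,0,0,15.8,0],[9.3,0,0,10,0],[9.3,0,0,4,0],[9.3,0,0,0,0],[9.3,0,0,0,0]]'
python3 -m jog '[[9.3,-6,-1.9,0,0.18],[9.3,-11.7,-1.9,0,0.29],[9.3,-11.7,-1.9,0,0.29],[9.3,-11.7,-1.9,6,0.29],[9.3,-11.7,-1.9,11,0.29],[9.3,-11.7,-1.9,15.8,0.29],[9.3,-11.7,-1.9,15.8,0.29],[5,-11.7,-1.9,15.8,0.29],[5,-11.7,-1.9,15.8,0.29],[5,-11.7,-1.9,15.8,0.29],[5,-11.7,-1.9,15.8,0.29]]'
```

```text
time_s: 14.88
tool_pos: [0.6517, 0.2524, 0.2048]
tcp_rot: [0.707, 0.707, 0.003, 0.001]
ft_force: [-0.3, 0.0, -0.7]
gripper_width: 1.0
gripper_force: 0.0
time_s: 16.25
tool_pos: [0.6314, 0.1352, 0.0438]
tcp_rot: [0.802, 0.598, 0.001, 0.0]
ft_force: [-1.0, 1.2, 7.4]
gripper_width: 0.645
gripper_force: 29.9
```

```bash
python3 -m jog '[[5,0,0,0,0],[5,0,0,-5,0],[5,0,0,-11,0],[5,0,0,-15.8,0],[5,0,0,-15.8,0],[5,0,0,-15.8,0]]'
for i in 1 2; do python3 -m jog '[[5,0,-3,0,0],[5,0,-6,0,0],[5,0,-3,0,0],[5,0,0,0,0],[5,0,-3,0,0],[5,0,-6,0,0],[5,0,-3,0,0],[5,0,0,0,0],[5,0,-3,0,0],[5,0,-6,0,0],[5,0,-3,0,0],[5,0,0,0,0]]'; python3 meas.py; done
```

```text
time_s: 17.0
tool_pos: [0.6297, 0.1351, 0.1993]
tcp_rot: [0.802, 0.598, -0.001, -0.001]
ft_force: [0.2, 0.8, -4.1]
gripper_width: 0.644
gripper_force: 29.9
time_s: 18.5
tool_pos: [0.6299, 0.1352, 0.1982]
tcp_rot: [0.801, 0.598, -0.002, -0.001]
ft_force: [1.0, 0.1, -4.4]
gripper_width: 0.647
gripper_force: 29.9
[[ 0.    0.05  0.1   0.15  0.2   0.25  0.3   0.35  0.4   0.45  0.5   0.55
   0.6   0.65  0.7 ]
 [ 1.12  6.34 -0.34  0.24 -0.38 -0.33 -0.58  0.69  0.59  1.06 -0.4  -0.12
   0.28 -0.08  0.32]
 [ 0.04 -1.06 -0.7   0.5  -0.56  0.19 -0.34  0.65  0.12  0.26  0.08  0.68
  -0.37 -0.08 -0.31]
 [ 0.25  2.    0.59 -0.43 -0.41 -0.26 -0.18  0.57 -0.19 -0.31 -0.44 -0.76
   0.25  0.87  0.08]]
5 amp [0.8  1.02 0.83] res [0.46 0.39 0.43]
5.5 amp [0.56 1.03 0.82] res [0.47 0.39 0.43]
6 amp [0.45 0.88 0.69] res [0.47 0.39 0.44]
6.5 amp [0.52 0.79 0.68] res [0.47 0.4  0.44]
7 amp [0.56 0.92 0.91] res [0.47 0.39 0.43]
10 amp [3.73287231e+12 2.90715075e+12 3.41578057e+12] res [0.43 0.26 0.45]
time_s: 20.7
tool_pos: [0.6313, 0.1355, 0.2012]
tcp_rot: [0.801, 0.598, 0.0, -0.0]
ft_force: [1.0, -1.0, -5.3]
gripper_width: 0.644
gripper_force: 29.9
[[ 0.    0.05  0.1   0.15  0.2   0.25  0.3   0.35  0.4   0.45  0.5   0.55
   0.6   0.65  0.7 ]
 [ 1.2   7.33  0.5  -0.13 -0.16 -0.51  0.38 -0.3   0.97  0.93  0.39  0.63
  -0.61 -0.6   0.19]
 [-1.02 -0.46 -0.39  0.64 -0.63  0.82  0.1   0.5  -0.23  0.86  0.23  0.31
  -0.73 -0.54  0.73]
 [-0.78  1.98  0.12 -0.88 -0.09  0.29 -0.76  0.06 -0.85 -0.25 -0.28 -1.19
   0.71  0.33  0.42]]
5 amp [0.6  0.25 1.44] res [0.52 0.55 0.51]
5.5 amp [0.56 0.76 1.38] res [0.52 0.54 0.51]
6 amp [0.6  0.92 1.18] res [0.52 0.53 0.52]
6.5 amp [0.73 1.14 1.23] res [0.51 0.52 0.52]
7 amp [0.69 1.41 1.43] res [0.52 0.5  0.5 ]
10 amp [8.48167209e+12 8.00515901e+12 6.49344883e+12] res [0.49 0.41 0.55]
```

```bash
python3 -m jog '[[5,0,0,6,0],[5,0,0,11,0],[5,0,0,14.5,0],[5,0,0,15.6,0],[5,0,0,15.7,0],[9.3,0,0,15.7,0],[9.3,0,0,15.7,0],[9.3,0,0,15.7,0],[9.3,0,0,10,0],[9.3,0,0,4,0],[9.3,0,0,0,0],[9.3,0,0,0,0]]'
python3 -m jog '[[9.3,-6,1.6,0,0.18],[9.3,-12.86,3.42,0,0.36],[9.3,-12.86,3.42,0,0.54],[9.3,-12.86,3.42,0,0.72],[9.3,-12.86,3.42,0,0.9],[9.3,-12.86,3.42,0,1.08],[9.3,-12.86,3.42,0,1.28],[9.3,-12.86,3.42,0,1.28],[9.3,-12.86,3.42,0,1.28]]'
python3 - <<'E'
from h import *
s=sensors.sense();M=R.from_quat(s["tcp_rot"]).as_matrix();print(M.round(3),s["joint_pos"].round(2),shift([.6265,.0025,.042]))
c=viewer.get_calibration("wrist");im=viewer.read_camera("wrist");cv2.imwrite("pics/w6.png",cv2.resize(im[:,:,::-1],(800,600),interpolation=cv2.INTER_CUBIC))
E
```

```text
time_s: 22.9
tool_pos: [0.6326, 0.1351, 0.2044]
tcp_rot: [0.802, 0.598, 0.003, 0.001]
ft_force: [0.1, -0.8, 0.2]
gripper_width: 1.0
gripper_force: 0.0
time_s: 24.02
tool_pos: [0.6266, 0.002, 0.2001]
tcp_rot: [1.0, 0.002, -0.0, 0.0]
ft_force: [0.5, -0.4, -0.7]
gripper_width: 1.001
gripper_force: 0.0
[[ 1.     0.005 -0.001]
 [ 0.005 -1.    -0.   ]
 [-0.001  0.    -1.   ]] [-0.59  0.65  0.8   1.9  -0.61  0.86 -1.04] [ 0.   -0.06 15.81]
```

View pics/w6.png

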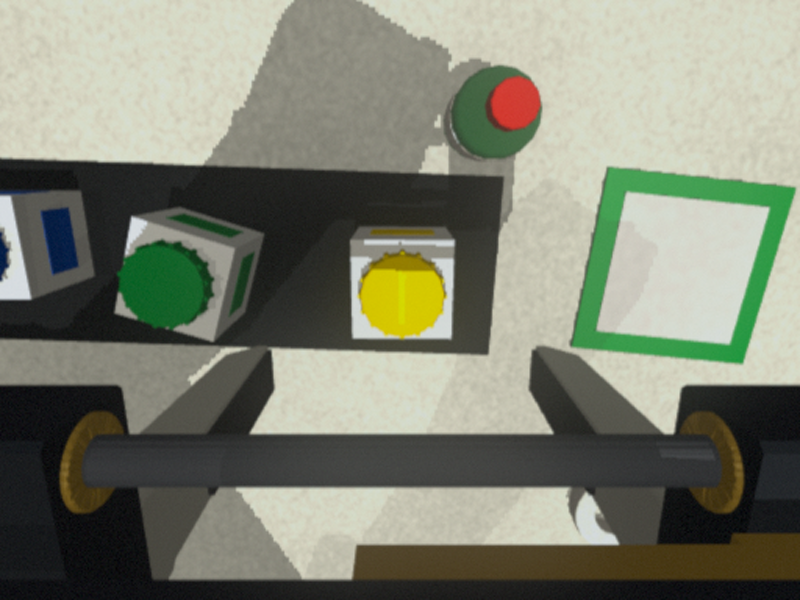

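Yellow stands upright and square between the fingers (cap at (402,295)). Green and blue also stand upright. Now I grip, lift and shake yellow.

```bash
python3 -m jog '[[9.3,0,0,6,0],[9.3,0,0,12,0],[9.3,0,0,15.8,0],[9.3,0,0,15.8,0],[5,0,0,15.8,0],[5,0,0,15.8,0],[5,0,0,15.8,0],[5,0,0,15.8,0],[5,0,0,10,0],[5,0,0,4,0],[5,0,0,0,0],[5,0,0,0,0]]'
for i in 1 2; do python3 -m jog '[[5,0,-3,0,0],[5,0,-6,0,0],[5,0,-3,0,0],[5,0,0,0,0],[5,0,-3,0,0],[5,0,-6,0,0],[5,0,-3,0,0],[5,0,0,0,0],[5,0,-3,0,0],[5,0,-6,0,0],[5,0,-3,0,0],[5,0,0,0,0]]'; python3 meas.py; done
```

```text
time_s: 25.58
tool_pos: [0.628, 0.002, 0.203]
tcp_rot: [1.0, 0.001, 0.002, -0.0]
ft_force: [0.4, 0.3, -4.8]
gripper_width: 0.644
gripper_force: 30.0
time_s: 27.08
tool_pos: [0.6259, 0.0026, 0.1979]
tcp_rot: [1.0, 0.002, -0.002, 0.0]
ft_force: [2.7, -0.6, -6.3]
gripper_width: 0.647
gripper_force: 30.0
[[ 0.    0.05  0.1   0.15  0.2   0.25  0.3   0.35  0.4   0.45  0.5   0.55
   0.6   0.65  0.7 ]
 [ 2.42 -0.66 -0.28  0.5  -0.79 -1.11 -1.02  1.17 -0.15  0.2   0.55 -0.05
  -0.73  0.49 -0.27]
 [-0.65 -4.61 -1.56  1.34  1.68  0.35  0.76  0.37 -0.28 -0.22  0.8  -0.17
  -0.9   0.01  0.26]
 [-1.07  2.19  2.3   0.41 -0.52  0.63  0.89 -0.51  1.69  1.45 -0.25 -0.85
   1.38  0.04 -0.31]]
5 amp [2.16 2.76 2.49] res [0.56 0.63 0.81]
5.5 amp [2.12 3.05 3.09] res [0.56 0.56 0.7 ]
6 amp [1.57 3.13 3.51] res [0.59 0.52 0.63]
6.5 amp [0.94 3.08 3.73] res [0.63 0.54 0.66]
7 amp [0.52 2.94 3.22] res [0.65 0.6  0.78]
10 amp [3.79485199e+12 3.87059045e+13 2.90123304e+13] res [0.61 0.47 0.76]
time_s: 29.28
tool_pos: [0.6272, 0.0022, 0.2007]
tcp_rot: [1.0, 0.002, 0.0, 0.0]
ft_force: [0.9, -0.6, -5.2]
gripper_width: 0.643
gripper_force: 30.0
[[ 0.    0.05  0.1   0.15  0.2   0.25  0.3   0.35  0.4   0.45  0.5   0.55
   0.6   0.65  0.7 ]
 [ 0.94 -2.36  0.38  2.25 -0.25 -0.58  1.1   0.7  -1.17  0.03  0.36  0.43
  -1.32  0.52  0.01]
 [-0.31 -4.71 -0.13  1.2   0.01 -0.03  0.47  0.54 -0.45  1.67  0.16 -0.25
   0.16 -0.36  0.29]
 [-0.3   0.59  2.86 -0.62  0.59  1.03  0.06 -1.11  0.82  0.68 -0.16 -1.02
   1.64 -0.05 -0.41]]
5 amp [4.04 1.22 3.51] res [0.59 0.55 0.86]
5.5 amp [4.79 1.74 4.2 ] res [0.45 0.51 0.7 ]
6 amp [4.36 2.17 4.01] res [0.54 0.46 0.66]
6.5 amp [3.26 2.1  3.6 ] res [0.7  0.44 0.75]
7 amp [2.37 1.6  3.25] res [0.78 0.48 0.82]
10 amp [3.59384531e+13 1.84165622e+13 7.18337715e+12] res [0.71 0.47 0.85]
```

```bash
for i in 1 2; do python3 -m jog '[[5,-3,0,0,0],[5,-6,0,0,0],[5,-3,0,0,0],[5,0,0,0,0],[5,-3,0,0,0],[5,-6,0,0,0],[5,-3,0,0,0],[5,0,0,0,0],[5,-3,0,0,0],[5,-6,0,0,0],[5,-3,0,0,0],[5,0,0,0,0]]'; python3 meas.py; done
```

```text
time_s: 31.48
tool_pos: [0.6278, 0.0023, 0.2012]
tcp_rot: [1.0, 0.001, 0.001, -0.0]
ft_force: [0.4, 0.5, -4.2]
gripper_width: 0.642
gripper_force: 30.0
[[ 0.    0.05  0.1   0.15  0.2   0.25  0.3   0.35  0.4   0.45  0.5   0.55
   0.6   0.65  0.7 ]
 [ 0.55  5.4   0.96  0.03 -1.48 -0.17 -0.72 -0.03  0.26  0.78  0.43 -0.77
   0.02  0.41 -0.09]
 [ 0.38  0.63  0.84 -0.86 -0.46  0.2  -0.81 -0.46 -0.58  0.53 -0.22 -0.06
  -0.02  0.19  0.11]
 [ 0.31  1.15  0.66 -0.55  0.5  -0.39  0.35 -0.65  0.01 -0.56 -0.22 -0.02
   0.24 -0.36  0.36]]
5 amp [1.72 1.95 0.71] res [0.53 0.34 0.4 ]
5.5 amp [1.96 1.95 0.81] res [0.49 0.31 0.4 ]
6 amp [2.12 1.79 0.94] res [0.49 0.32 0.38]
6.5 amp [2.07 1.65 0.9 ] res [0.51 0.34 0.38]
7 amp [2.07 1.59 0.82] res [0.52 0.35 0.39]
10 amp [1.74094942e+13 1.32949763e+13 1.53727330e+12] res [0.6  0.43 0.22]
time_s: 33.67
tool_pos: [0.6278, 0.0022, 0.2012]
tcp_rot: [1.0, 0.0, 0.001, -0.0]
ft_force: [-0.5, -1.0, -3.7]
gripper_width: 0.643
gripper_force: 30.0
[[ 0.    0.05  0.1   0.15  0.2   0.25  0.3   0.35  0.4   0.45  0.5   0.55
   0.6   0.65  0.7 ]
 [-0.7   4.67  0.84  0.28 -0.6  -1.45 -0.34 -0.05  0.22  0.46 -0.62  0.
   0.13  0.38  0.11]
 [-0.9   0.69  1.96  0.25 -0.17  1.16  0.34  0.93 -0.08  0.37 -0.58  0.01
   0.6   0.26 -0.29]
 [ 0.81  1.45  0.5  -0.12 -0.06  0.71 -0.04 -0.43 -0.13 -0.97 -0.    0.13
   0.34  0.36 -0.83]]
5 amp [1.78 2.02 0.83] res [0.47 0.5  0.44]
5.5 amp [1.6  2.18 0.98] res [0.49 0.46 0.43]
6 amp [1.51 2.29 1.  ] res [0.5  0.44 0.42]
6.5 amp [1.29 2.28 1.01] res [0.52 0.46 0.42]
7 amp [0.84 2.24 1.17] res [0.55 0.48 0.4 ]
10 amp [1.01511912e+13 1.51208400e+12 1.12358813e+11] res [0.44 0.64 0.46]
```

The moment channel is far cleaner than the force: blue's first run showed no sway in it. I'll shake yellow once more and read the moments.

```bash
sed -i 's/F\[:,:3\]\].round(2).T/F[:,[0,1,2,3,4,5]]].round(2)/; /^m=/,$d' meas.py
python3 -m jog '[[5,-3,0,0,0],[5,-6,0,0,0],[5,-3,0,0,0],[5,0,0,0,0],[5,-3,0,0,0],[5,-6,0,0,0],[5,-3,0,0,0],[5,0,0,0,0],[5,-3,0,0,0],[5,-6,0,0,0],[5,-3,0,0,0],[5,0,0,0,0]]'; python3 meas.py
```

```text
time_s: 35.88
tool_pos: [0.6278, 0.0022, 0.2012]
tcp_rot: [1.0, 0.0, 0.001, -0.0]
ft_force: [0.7, -0.7, -4.5]
gripper_width: 0.647
gripper_force: 30.0
[[ 0.    0.39 -0.21  0.16 -0.13  0.05  0.04]
 [ 0.05  4.37  0.83  1.19  0.17 -0.41  0.02]
 [ 0.1   1.42  1.53  0.48  0.18 -0.31  0.04]
 [ 0.15  0.2   0.2  -0.25 -0.16 -0.04  0.04]
 [ 0.2  -1.02 -0.46  0.1  -0.15  0.18  0.02]
 [ 0.25 -1.47  1.51  0.44  0.03  0.09  0.02]
 [ 0.3   0.56  0.52 -0.36  0.09 -0.07  0.04]
 [ 0.35 -0.07 -0.19  1.   -0.06 -0.01  0.04]
 [ 0.4  -0.52  0.91  0.54 -0.01 -0.05 -0.03]
 [ 0.45 -0.98  0.62 -0.75  0.03  0.06  0.04]
 [ 0.5   0.41 -1.18 -0.59 -0.04 -0.02  0.04]
 [ 0.55 -0.    0.14  0.16  0.01  0.04  0.02]
 [ 0.6  -1.09  1.14  0.08  0.03 -0.04 -0.03]
 [ 0.65 -0.02 -0.39  0.52  0.02 -0.02  0.  ]
 [ 0.7   0.7   0.29 -0.17 -0.02  0.04 -0.03]]
```

Yellow sways clearly at about 6 Hz and dies out (moments ±0.2–0.3 N·m), where blue's stayed flat. Yellow is the one that rattles, so I carry it over the pad.

```bash
python3 -m jog '[[5,0,3,0,0],[5,0,7,0,0],[5,0,11,0,0],[5,0,15,0,0],[5,0,18,0,0],[5,0,19.5,1,0],[5,0,19.5,2.5,0],[5,0,19.5,2.9,0],[5,0,19.5,2.9,0],[5,0,19.5,2.9,0],[5,0,19.5,2.9,0],[5,0,19.5,2.9,0]]'
python3 - <<'E'
from h import *
im=viewer.read_camera("scene");a=cv2.resize(im[120:290,150:390,::-1],None,fx=3.3,fy=3.3,interpolation=cv2.INTER_CUBIC);cv2.imwrite("pics/s9.png",a)
E
```

```text
time_s: 38.08
tool_pos: [0.6272, -0.1929, 0.1719]
tcp_rot: [1.0, 0.001, 0.0, -0.0]
ft_force: [0.1, -0.1, -4.1]
gripper_width: 0.643
gripper_force: 30.0
```

View pics/s9.png

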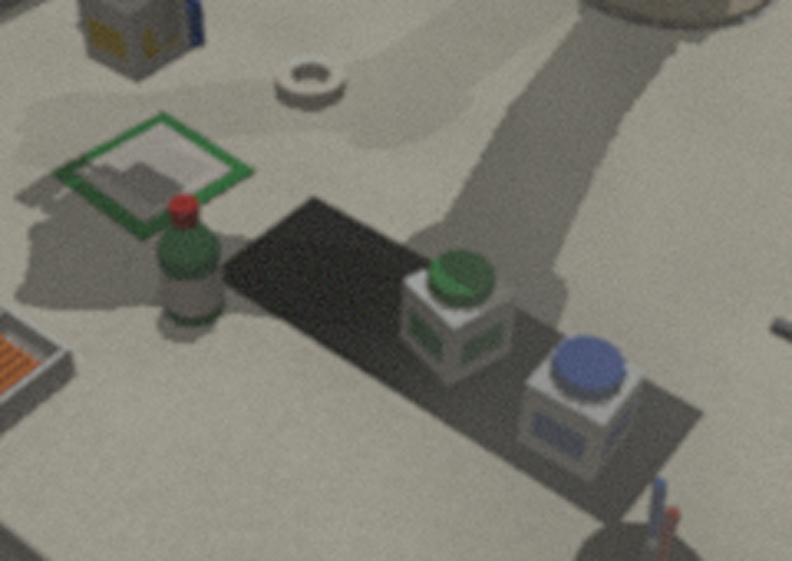

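Yellow is held upright above the pad (underside at crop (140,70), pad below it). Green (460,315) and blue (585,405) stand upright on the mat, and the bystanders are where they were.

```bash
python3 -c "
from station import order;print(order.sign_off())"
```

```text
the job is handed in; nothing more can be done
None
```

The yellow canister is the one that rattles: it is held upright and still about 13 cm above the hand-over pad, with blue and green standing on the mat, and the job was handed in at about 38 s; green was judged quiet on two noisier force-only readings.

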